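# Open the sifter dial to its largest hole, then run the nuts out

## Robot

A 7-joint arm with a two-finger parallel gripper is mounted at the origin on the work surface. World frame = base frame: x ahead of the robot, y to its left, z up, the work surface at z = 0. Lengths are in m, angles in rad, forces in N, time in s.
With the tool pointing down it reaches from about 0.35 to 0.9 m from the base axis. Payload 7.2 kg.
Tool frame: the origin (TCP) lies at the very end of the fingers, on their centre line; the grasp point (between the pads) lies 19 mm behind it; z points along the fingers, y is the line along which they close (so a half turn about z gives the same grasp; the last joint's range is limited). The gripper opens to 85 mm and grips with 20 to 120 N. Pads are 22 mm wide; open, the fingers measure 114 mm over their backs; the gripper's body (76 mm by 85 mm) begins 54 mm behind the grasp point. The pads swing forward as they close: fully open they stand 13 mm farther back than shut.
Start: joints at [1.279, 0.411, -0.013, 1.596, 0.006, 1.134, -0.082], TCP at [0.139, -0.609, 0.231] pointing down, gripper open.
Joint ranges: [-2.95, 2.95], [-0.29, 1.99], [-1.47, 1.44], [0.14, 2.54], [-1.03, 4.17], [0.13, 1.85], [-2.86, 2.86]. Speed limits (rad/s): [2.39, 2.39, 3.01, 3.01, 3.14, 3.14, 3.14].

## Interface

Orientations are given as a rotation vector (axis times angle).
In Python, from rig import ctrl, imaging, job gives the robot as it stands.
- The arm moves only by the tool send_rows, never from a script. Its argument "targets" is a list of rows, each a list of 2 entries, a list of its own where there are three numbers: the shift along the tool's x, y, z in m, then the turn about the tool's z in rad. A call has 1 to 10 rows; each row shifts and turns the commanded pose from where the row before left it, along the tool's axes as they then stand; what a row does not reach is not made up. A row lasts 1/10 s, in which the tool goes at most 50 mm and 8.59 degrees, less where a joint would pass 70% of its speed; a pose out of reach is approached as far as the arm can. A call is refused whole if a number of a shift passes 0.05 or a number of a turn 0.15, either way. A call with a gripper value outside its range is refused whole. "hand" is the gripper's target within -1 to 1 (fully open at 1, half-way at 0, shut at -1), set as the call begins (left out, the last holds). The fingers move at their own pace and stop on an object; the grip force is fixed at half the most. Time passes only in rows, so rows that do not move let the fingers close. It gives the time, the measured TCP pose, the force, the opening and the grip force at its end, in the units of the state.
- ctrl.sense(): the state, without advancing time (a new reading comes with each control period).
- imaging.snapshot(name): name is "scene" or "top" or "wrist"; returns (picture, depth): 384x512x3 uint8, red, green, blue; 384x512 float32, m along the optical axis (not along the pixel's ray), 0 where there is no reading.
- imaging.camera_params(name): a dict with "fov_y" (degrees; the focal length in pixels is half the picture's height over the tangent of half this angle, whatever the lens; pixels are square), "cx", "cy" (the principal point, pixels), "k1" (the pictures are not rectified: a ray, as slopes to the right and down, at radius r is drawn at 1 + k1 r^2 times it, then the intrinsics apply), "rvec" (rotation vector, rad) and "tvec" (3), from world to camera coordinates, as OpenCV has them. Camera axes: x right, y down, z forward; pixel columns grow to the right and rows downward; lengths in m; the calibration is good to about 2 mm. A picture is of the moment at which its call begins: read the wrist's pose just before it. camera_params takes no time and is no camera call; for the wrist camera it gives the pose at the moment of the call.
- job.sign_off(): hands the job in; it is judged then, once.
Trained networks look in the newest picture that a camera, given by its name, has taken for a name from the list of things; names that differ only in an ending like _2 or _b are one class to them, and where a whole thing is asked for, a point or a joint stands for the part that bears it (a point fixed in the world has none). Each returns a list of dicts, best first, with "conf" (0 to 1); they miss things now and then, are a little off and sometimes report something else, mostly with a low value. They report only what shows in the picture. A call takes as long as a camera call. They do not tell look-alikes from the thing itself.
- imaging.outline_of(camera, query): "pixels" (384x512 bool, what is visible of it) and "pixel" ([column, row] in pixels, amid what is visible of it).
The state is a dict: "time": time; "joint_pos": joint angles; "dq": joint speeds; "tau": joint torques, N m; "position": TCP position; "tcp_rot": TCP orientation; "wrist_force": force on the tool from outside, world axes, zero at the start; "moment": the same for the moment, N m; "opening": opening from 0.0 (shut) to 1.0 (fully open); "gripper_force": force on a finger pad.
Only numpy, scipy, OpenCV 4.12 (cv2) and the standard library are available. Lean on these libraries where they do the work, as an engineer would, in place of code of your own. Each camera call takes 0.05 s, during which the arm holds its last target. There are 200 camera calls.

## Task

First turn the sifter's dial so that its largest hole lies at the outlet above the ramekin, while the clear hopper still stands at its far end. Then slide the hopper along its rails to the stop above that hole, so that all three hazelnuts drop into the white ramekin below, and leave the hopper there.

Things in the scene. Friction and masses are not known exactly. Their poses are not given: they have to be found in the camera images.
- dial_grip (a point): Black bar grip on the axis of the sifter dial, a level steel disc (168 mm across, 5 thick, top 82 mm above the counter) on a fixed stand. Bar 14 mm wide, 44 long, 45 tall; this point is 33 mm above the disc, 12 below the bar's top. Axes turn with the dial: z up, y along the bar, towards the largest hole, x across the bar. Turning takes 0.05 N m; it stays where left.
- big_hole (a point): Centre, at the disc's top, of the dial's largest hole: 44 mm across, 56 mm from the axis. Clockwise from it (from above), at 70 and 140 degrees, are holes of 20 and 12 mm, too small for the nuts. It starts 46 to 80 degrees from the outlet; turning the dial clockwise from above brings it there, and a stop lies 5 degrees past.
- outlet (a point): Fixed point of the stand, level with the disc's top, 56 mm from the dial's axis, straight above the ramekin: the largest hole belongs here, and the hopper's middle comes here at its stop. Axes: z up, y level from the dial's axis towards the hopper's rest place.
- hopper_grip (a point): Axis of the upright clear square hopper tube, 38 x 38 mm outside, walls 4, open at both ends, top 75 mm above the disc, this point 55 above it; holds the nuts in a stack. Slides (1.5 N; cannot be lifted) on two rails 48 mm apart, tops 8 mm above the disc, along outlet's y: starts 64 mm from the outlet on a ledge beside the disc, slides over the disc to a stop at the outlet. y axis as outlet's.
- nut0: Lowest hazelnut, a round nut 24 mm in diameter, 10 g, origin at its centre; too big for the smaller holes.
- nut1: Middle hazelnut, the same.
- nut2: Upper hazelnut, the same.
- ramekin: White ceramic ramekin standing on the stand's 10 mm bamboo foot below the outlet, under the disc: 80 mm across, 45 mm high, walls 4 mm, floor 5 mm; origin at the centre of its underside. It need not be touched.
There are look-alikes about, which are no part of the job. Leave any purple or yellow look-alike of the ramekin alone.

How it is judged:
On the way:
1. the dial's largest hole is at the outlet while the hopper still stands at its far end (horizontal distance between big_hole and outlet below 0.012 m and horizontal distance between hopper_grip and outlet above 0.045 m), for 0.2 s.
At the end, for the whole second after the job is handed in: All three hazelnuts lie at rest in the ramekin (centres within 36 mm of its axis and less than 48 mm above its underside), the dial's largest hole is within 12 mm of the outlet and the hopper's middle is within 15 mm of it (horizontal distance between big_hole and outlet below 0.012 m and horizontal distance between hopper_grip and outlet below 0.015 m and horizontal distance between each of nut0, nut1, nut2 and ramekin below 0.036 m and z of each of nut0, nut1, nut2 in the frame of ramekin below 0.048 m and linear speed of each of nut0, nut1, nut2 below 0.05 m/s); the robot touches nothing.
It also fails if it takes over 48 s, if anything falls off the work surface, if the arm or the gripper's body presses on something with over 40 N, if the wrist force passes 120 N, or if a joint passes its speed limit or range.

## Working session

There is one attempt and no reset: what is moved stays moved. The work goes in short steps, Python scripts to look and compute and a tool call to move; the robot and the scene stay as the last step left them, time stands still between calls to the robot, and variables do not carry over. Pictures are saved under pics/ and viewed, at most 10 in all, crops included, and the job is handed in when it is done.

Besides the shell and the picture viewer there is one more tool, called after "Emit:" as a command line: name --argument value ..., lists and objects as JSON in quotes. send_rows: Moves the arm, as the interface text tells. Its arguments: {"type":"object","properties":{"targets":{"type":"array"},"hand":{"type":"number"}},"required":["targets"]}

```bash
mkdir -p pics; cat > h.py <<'E'
import numpy as np, cv2
from rig import ctrl, imaging, job
from scipy.spatial.transform import Rotation as R
def K(n):
    p=imaging.camera_params(n); f=192/np.tan(np.radians(p['fov_y'])/2)
    return p,np.array([[f,0,p['cx']],[0,f,p['cy']],[0,0,1.]])
def rays(n,uv):
    p,k=K(n); s=(np.atleast_2d(uv).astype(float)-[p['cx'],p['cy']])/k[0,0]
    x=s.copy()
    for _ in range(20): x=s/(1+p['k1']*(x**2).sum(1,keepdims=True))
    return p,np.c_[x,np.ones(len(x))]
def world(n,uv,d):
    p,r=rays(n,uv); Rm=R.from_rotvec(np.ravel(p['rvec'])).as_matrix()
    return (r*np.reshape(d,(-1,1))-np.ravel(p['tvec']))@Rm
def atz(n,uv,z):
    a=world(n,uv,np.zeros(len(np.atleast_2d(uv)))); b=world(n,uv,np.ones(len(np.atleast_2d(uv))))
    return a+(b-a)*((z-a[:,2])/(b-a)[:,2])[:,None]
def proj(n,P):
    p,k=K(n); c=R.from_rotvec(np.ravel(p['rvec'])).apply(np.atleast_2d(P))+np.ravel(p['tvec'])
    s=c[:,:2]/c[:,2:]; s=s*(1+p['k1']*(s**2).sum(1,keepdims=True)); return s*k[0,0]+[p['cx'],p['cy']]
def save(n,f):
    im,d=imaging.snapshot(n); cv2.imwrite(f'pics/{f}.png',im[...,::-1]); np.save(f'pics/{f}.npy',d); return im,d
E
python3 - <<'E'
from h import *
s=ctrl.sense(); print(s['time'],s['position'],s['tcp_rot'],s['opening'])
T=[]
for n in ('scene','top'):
    im,d=save(n,n+'0'); T.append(im)
    for q in ('dial_grip','hopper_grip','big_hole','ramekin','nut0'):
        for o in imaging.outline_of(n,q)[:3]:
            m=o['pixels']; m2=m&(d>0)
            rr,cc=np.nonzero(m2); W=world(n,np.c_[cc,rr],d[m2]) if len(cc) else np.zeros((1,3))
            print(n,q,round(o['conf'],2),o['pixel'],m.sum(),np.median(W,0).round(3),W.max(0).round(3),W.min(0).round(3))
v=np.vstack(T)[...,::-1]; cv2.imwrite('pics/both.png',np.hstack([T[0],T[1]])[...,::-1][:, :, :])
b=cv2.resize(np.hstack(T)[...,::-1],(800,300)); cv2.imwrite('pics/b.png',b)
E
```

```text
0.0 [ 0.13855757 -0.60895212  0.23044684] [-3.12036764e+00 -3.50648565e-01  4.87257566e-04] 1.0005706260050584
scene dial_grip 0.62 [241.5, 207.3] 3461 [ 0.567 -0.065  0.083] [0.632 0.014 0.129] [ 0.367 -0.233 -0.001]
scene hopper_grip 0.72 [311.4, 194.3] 1123 [0.53  0.049 0.135] [0.54  0.068 0.159] [ 0.246 -0.079 -0.001]
scene big_hole 0.63 [244.9, 211.4] 3605 [ 0.566 -0.065  0.083] [0.632 0.014 0.129] [ 0.347 -0.238 -0.001]
scene ramekin 0.74 [185.1, 200.3] 1209 [ 0.538 -0.237  0.029] [ 0.575 -0.194  0.048] [ 0.455 -0.329 -0.001]
scene ramekin 0.69 [278.3, 239.6] 833 [ 0.557 -0.002  0.033] [0.604 0.023 0.079] [ 0.493 -0.046  0.012]
scene ramekin 0.61 [361.1, 311.1] 2565 [0.618 0.19  0.024] [0.667 0.229 0.048] [ 0.588  0.151 -0.   ]
scene nut0 0.46 [243.8, 209.1] 3523 [ 0.566 -0.065  0.083] [0.632 0.014 0.129] [ 0.352 -0.188 -0.001]
top dial_grip 0.97 [285.5, 210.5] 6370 [ 0.55  -0.077  0.082] [0.629 0.011 0.13 ] [ 0.462 -0.154 -0.001]
top hopper_grip 0.59 [212.4, 245.4] 488 [0.51  0.044 0.156] [0.538 0.067 0.16 ] [0.487 0.02  0.08 ]
top big_hole 0.84 [283.6, 213.0] 6741 [ 0.55  -0.076  0.082] [0.643 0.016 0.13 ] [ 0.456 -0.171 -0.003]
top ramekin 0.88 [137.8, 172.8] 1709 [0.628 0.196 0.007] [0.666 0.245 0.049] [ 0.585  0.15  -0.001]
top ramekin 0.62 [368.0, 222.1] 1679 [ 0.534 -0.242  0.007] [ 0.573 -0.196  0.048] [ 0.494 -0.291 -0.002]
top nut0 0.56 [207.1, 232.6] 186 [0.516 0.046 0.152] [0.527 0.058 0.155] [0.505 0.036 0.122]
```

View pics/top0.png

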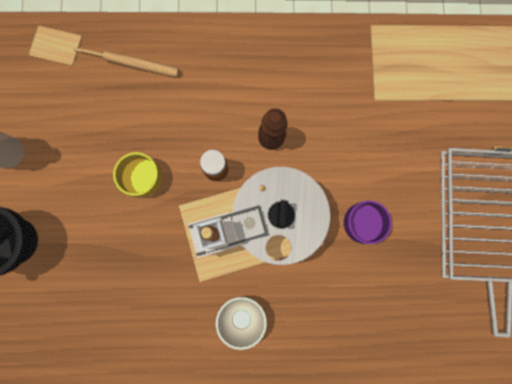

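The top view shows the disc centred near (281,214), with the big hole at about (278,247). The hopper with its nuts is at (210,235), and the rails run to about (265,222).

```bash
python3 - <<'E'
from h import *
im=cv2.imread('pics/top0.png'); d=np.load('pics/top0.npy')
rr,cc=np.mgrid[150:290,180:340]; uv=np.c_[cc.ravel(),rr.ravel()]
W=world('top',uv,d[150:290,180:340].ravel())
m=(abs(W[:,2]-.082)<.003)
# disc circle fit via mask
M=np.zeros(d.shape,np.uint8); M[uv[m][:,1],uv[m][:,0]]=255
pts=W[m&(np.hypot(W[:,0]-.546,W[:,1]+.07)<.1)]
h=cv2.convexHull((pts[:,:2]*1000).astype(np.float32))
c,r=cv2.minEnclosingCircle(h); print('disc',c,r)
b=W[(W[:,2]>.12)&(np.hypot(W[:,0]-c[0]/1000,W[:,1]-c[1]/1000)<.04)]
print('bar',len(b),b.mean(0),cv2.minAreaRect((b[:,:2]*1000).astype(np.float32)))
hp=W[(W[:,2]>.14)&(W[:,1]>.0)]; print('hop',len(hp),cv2.minAreaRect((hp[:,:2]*1000).astype(np.float32)))
# big hole: colour brownish/low points inside disc (ring 34..78mm)
z=atz('top',uv,.082); q=np.hypot(z[:,0]-c[0]/1000,z[:,1]-c[1]/1000)
hh=(W[:,2]<.075)&(q<.08)&(q>.03)&(z[:,0]<c[0]/1000)
zz=z[hh]; print('hole',len(zz),cv2.minEnclosingCircle((zz[:,:2]*1000).astype(np.float32)),zz.mean(0))
cv2.imwrite('pics/crop.png',cv2.resize(im[150:290,170:340],None,fx=4.5,fy=4.2,interpolation=cv2.INTER_CUBIC))
print(R.from_rotvec(ctrl.sense()['tcp_rot']).as_matrix().round(3))
E
```

```text
disc (543.9103393554688, -62.791465759277344) 92.53417205810547
bar 238 [ 0.5451568  -0.07063299  0.12668577] ((545.2315063476562, -70.8728256225586), (14.039064407348633, 42.7496223449707), 83.8960189819336)
hop 528 ((513.2763061523438, 44.530941009521484), (39.49660110473633, 39.771202087402344), 15.621143341064453)
hole 693 ((510.1529541015625, -32.9996223449707), 59.394744873046875) [ 0.49729264 -0.0514891   0.082     ]
[[ 0.975  0.222 -0.   ]
 [ 0.222 -0.975 -0.   ]
 [-0.     0.    -1.   ]]
```

View pics/crop.png

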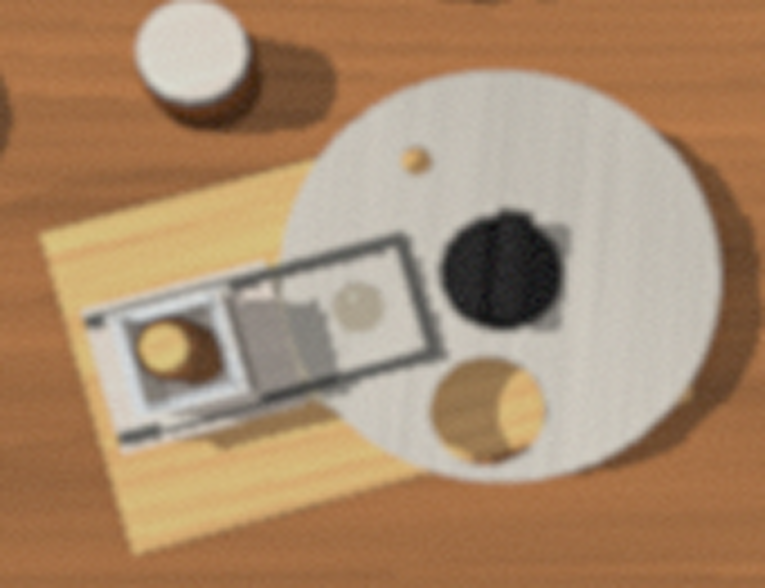

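The crop confirms the big hole lies along the bar at about 174° and the rail is at about 105.5°. So the dial needs about 1.19 rad clockwise. Next I move above the dial.

Emit:
send_rows --targets '[[[0.026,-0.022,0],0],[[0.026,-0.022,0],0],[[0.026,-0.022,0],0],[[0.026,-0.022,0],0],[[0.026,-0.022,0],0],[[0.026,-0.022,0],0],[[0.026,-0.022,0],0],[[0.026,-0.022,0],0],[[0.026,-0.022,0],0],[[0.026,-0.022,0],0]]' --hand 1

```text
time: 1.6
position: [0.3441, -0.3361, 0.2316]
tcp_rot: [3.121, 0.351, 0.001]
wrist_force: [0.2, -1.0, 0.3]
opening: 1.003
gripper_force: 0.0
```

Emit:
send_rows --targets '[[[0.026,-0.022,0],0],[[0.026,-0.022,0],0],[[0.026,-0.022,0],0],[[0.026,-0.022,0],0],[[0.026,-0.022,0],0],[[0.026,-0.022,0],0],[[0.026,-0.022,0],0],[[0.026,-0.022,0],0],[[0.026,-0.022,0],0],[[0.022,-0.016,0],0]]'

```text
time: 2.6
position: [0.5465, -0.0696, 0.2315]
tcp_rot: [-3.121, -0.353, -0.001]
wrist_force: [0.2, -0.5, 0.0]
opening: 1.002
gripper_force: 0.0
```

Emit:
send_rows --targets '[[[0,0,0],0.11],[[0,0,0],0.11],[[0,0,0],0.11],[[0,0,0],0],[[0,0,0],0]]'

```text
time: 3.1
position: [0.5455, -0.0716, 0.2314]
tcp_rot: [3.137, -0.162, 0.0]
wrist_force: [0.5, -0.2, -1.1]
opening: 1.0
gripper_force: 0.0
```

```bash
cat > st.py <<'E'
from h import *
def rel(t):
    s=ctrl.sense(); m=R.from_rotvec(s['tcp_rot']).as_matrix()
    print('t',s['time'],s['position'].round(4) if hasattr(s['position'],'round') else s['position'],'yaw_y',np.degrees(np.arctan2(m[1,1],m[0,1])).round(2),'q',np.round(s['joint_pos'],2),'F',np.round(s['wrist_force'],1),'op',s['opening'],s['gripper_force'])
    print('shift',(m.T@(np.array(t)-s['position'])).round(4), 'tilt',m[:,2].round(3))
E
python3 - <<'E'
from st import *
rel([.5452,-.0708,.096])
im,d=save('wrist','w1')
rr,cc=np.nonzero(d>0); W=world('wrist',np.c_[cc,rr],d[d>0])
s=(abs(W[:,2]-.127)<.004)&(np.hypot(W[:,0]-.545,W[:,1]+.071)<.04)
print(s.sum(),cv2.minAreaRect((W[s][:,:2]*1000).astype(np.float32)))
s=(W[:,2]>.15)&(W[:,2]<.162)&(np.hypot(W[:,0]-.513,W[:,1]-.045)<.04)
if s.sum(): print(s.sum(),cv2.minAreaRect((W[s][:,:2]*1000).astype(np.float32)))
E
```

```text
t 3.1 [ 0.5455 -0.0716  0.2314] yaw_y -95.89 q [ 0.31  0.31 -0.34  1.76  0.11  1.09 -1.74] F [ 0.5 -0.2 -1.1] op 1.0004911822143876 0.0
shift [-0.0004 -0.0008  0.1354] tilt [ 0. -0. -1.]
745 ((546.2470703125, -70.5537109375), (13.21071720123291, 43.21472930908203), 84.46736907958984)
1402 ((513.0889282226562, 44.788700103759766), (41.144989013671875, 41.24038314819336), 14.87296199798584)
```

View pics/w1.png

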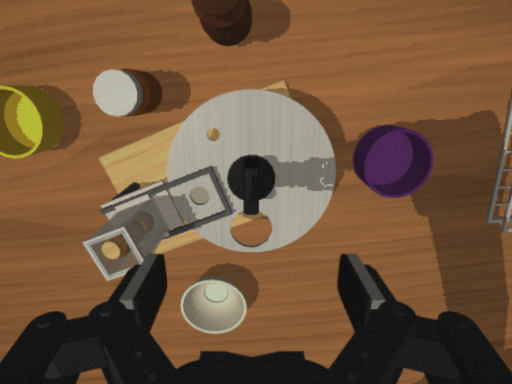

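The wrist view shows the bar at (251,190), pointing to the big hole at (251,230), and the tool is aligned across the bar. Joint 7 would run out clockwise, so I take the half-turned grasp instead.

Emit:
send_rows --targets '[[[0,0,0],-0.149],[[0,0,0],-0.149],[[0,0,0],-0.149],[[0,0,0],-0.149],[[0,0,0],-0.149],[[0,0,0],-0.149],[[0,0,0],-0.149],[[0,0,0],-0.149],[[0,0,0],-0.149],[[0,0,0],-0.149]]'

```text
time: 4.15
position: [0.5455, -0.0719, 0.2314]
tcp_rot: [2.411, 2.014, 0.0]
wrist_force: [-0.1, -0.8, 0.9]
opening: 1.0
gripper_force: 0.0
```

Emit:
send_rows --targets '[[[0,0,0],-0.149],[[0,0,0],-0.149],[[0,0,0],-0.149],[[0,0,0],-0.149],[[0,0,0],-0.149],[[0,0,0],-0.149],[[0,0,0],-0.149],[[0,0,0],-0.149],[[0,0,0],-0.149],[[0,0,0],-0.149]]'

```text
time: 5.15
position: [0.5455, -0.072, 0.2314]
tcp_rot: [0.407, 3.115, -0.0]
wrist_force: [-0.5, 0.5, 0.9]
opening: 1.005
gripper_force: 0.0
```

Emit:
send_rows --targets '[[[0,0,0],-0.149],[[0,0,0],-0.012],[[0,0,0],0],[[0,0,0],0]]'

```text
time: 5.55
position: [0.5455, -0.0719, 0.2313]
tcp_rot: [0.172, 3.137, -0.0]
wrist_force: [0.1, 0.6, -0.2]
opening: 0.999
gripper_force: 0.0
```

```bash
python3 - <<'E'
from st import *
rel([.5455,-.0707,.096])
E
```

```text
t 5.55 [ 0.5455 -0.0719  0.2313] yaw_y 83.72 q [ 0.76  0.44 -0.96  1.73  0.39  1.17  1.15] F [ 0.1  0.6 -0.2] op 0.9993427662537127 0.0
shift [0.0002 0.0012 0.1353] tilt [ 0. -0. -1.]
```

Emit:
send_rows --targets '[[[0,0.001,0.02],0],[[0,0,0.02],0],[[0,0,0.02],0],[[0,0,0.02],0],[[0,0,0.02],0],[[0,0,0.02],0],[[0,0,0.015],0],[[0,0,0],0],[[0,0,0],0]]'

```text
time: 6.45
position: [0.5459, -0.0705, 0.0966]
tcp_rot: [0.168, 3.137, 0.0]
wrist_force: [0.3, -0.8, 0.2]
opening: 1.0
gripper_force: 0.0
```

Emit:
send_rows --targets '[[[0,0,0],0],[[0,0,0],0],[[0,0,0],0],[[0,0,0],0],[[0,0,0],0],[[0,0,0],0],[[0,0,0],0],[[0,0,0],0],[[0,0,0],0],[[0,0,0],0]]' --hand -1

```text
time: 7.45
position: [0.5457, -0.0708, 0.0966]
tcp_rot: [0.168, 3.137, -0.001]
wrist_force: [-1.9, -0.8, 5.2]
opening: 0.154
gripper_force: 58.8
```

Gripped. Next I turn it 1.19 rad.

Emit:
send_rows --targets '[[[0,0,0],0.1],[[0,0,0],0.1],[[0,0,0],0.1],[[0,0,0],0.1],[[0,0,0],0.1],[[0,0,0],0.1],[[0,0,0],0.1],[[0,0,0],0.1],[[0,0,0],0.1],[[0,0,0],0.1]]'

```text
time: 8.45
position: [0.546, -0.0705, 0.0966]
tcp_rot: [1.656, 2.669, 0.001]
wrist_force: [-0.3, -0.8, 3.8]
opening: 0.153
gripper_force: 58.7
```

Emit:
send_rows --targets '[[[0,0,0],0.1],[[0,0,0],0.09],[[0,0,0],0],[[0,0,0],0],[[0,0,0],0]]'

```text
time: 8.95
position: [0.546, -0.0704, 0.0966]
tcp_rot: [1.894, 2.506, 0.001]
wrist_force: [-0.2, 1.1, 5.9]
opening: 0.153
gripper_force: 59.1
```

Emit:
send_rows --targets '[[[0,0,0],0],[[0,0,0],0],[[0,0,0],0],[[0,0,0],0],[[0,0,0],0],[[0,0,0],0]]' --hand 1

```text
time: 9.55
position: [0.5456, -0.0708, 0.0963]
tcp_rot: [-1.897, -2.504, 0.0]
wrist_force: [-0.4, 0.4, -0.3]
opening: 0.998
gripper_force: 0.0
```

Emit:
send_rows --targets '[[[0,0,-0.02],0],[[0,0,-0.02],0],[[0,0,-0.025],0],[[0,0,-0.025],0],[[0,0,-0.025],0],[[0,0,0],0],[[0,0,0],0]]'

```text
time: 10.25
position: [0.5457, -0.0709, 0.2116]
tcp_rot: [1.897, 2.503, 0.0]
wrist_force: [0.0, -1.0, 0.0]
opening: 1.001
gripper_force: 0.0
```

```bash
python3 - <<'E'
from st import *
rel([.5132,.0447,.118])
im,d=save('wrist','w2')
rr,cc=np.nonzero(d>0); W=world('wrist',np.c_[cc,rr],d[d>0])
s=(abs(W[:,2]-.127)<.004)&(np.hypot(W[:,0]-.545,W[:,1]+.071)<.03)
print(s.sum(),cv2.minAreaRect((W[s][:,:2]*1000).astype(np.float32)))
E
```

```text
t 10.25 [ 0.5457 -0.0709  0.2116] yaw_y 15.69 q [ 0.53  0.37 -0.63  1.77  0.25  1.07  0.09] F [ 0. -1.  0.] op 1.0009931819070859 0.0
shift [ 1.201e-01 -1.000e-04  9.350e-02] tilt [ 0.001 -0.001 -1.   ]
785 ((545.0215454101562, -70.2650146484375), (13.048139572143555, 43.429473876953125), 15.225043296813965)
```

View pics/w2.png

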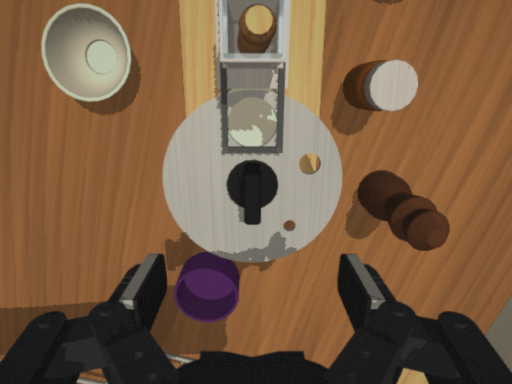

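The wrist view shows the big hole at (252,125), centred between the rails with the white ramekin below. The hopper is still at rest at (255,25). Now I grip the hopper.

Emit:
send_rows --targets '[[[0.03,0,0],0],[[0.03,0,0],0],[[0.03,0,0],0],[[0.03,0,0],0],[[0,0,0],0],[[0,0,0.024],0],[[0,0,0.024],0],[[0,0,0.024],0],[[0,0,0.021],0],[[0,0,0],0]]'

```text
time: 11.3
position: [0.5108, 0.0438, 0.1149]
tcp_rot: [-1.894, -2.5, 0.007]
wrist_force: [0.3, -0.3, 0.1]
opening: 1.0
gripper_force: 0.0
```

Emit:
send_rows --targets '[[[0,0,0],0],[[0,0,0],0],[[0,0,0],0],[[0,0,0],0],[[0,0,0],0],[[0,0,0],0],[[0,0,0],0],[[0,0,0],0]]' --hand -1

```text
time: 12.1
position: [0.5139, 0.0448, 0.1194]
tcp_rot: [1.897, 2.502, 0.001]
wrist_force: [-0.6, -1.2, 6.7]
opening: 0.435
gripper_force: 59.9
```

Emit:
send_rows --targets '[[[-0.007,0,0],0],[[-0.008,0,0],0],[[-0.008,0,0],0],[[-0.008,0,0],0],[[-0.008,0,0],0],[[-0.008,0,0],0],[[-0.007,0,0],0],[[-0.005,0,0],0],[[-0.003,0,0],0],[[0,0,0],0]]'

```text
time: 13.1
position: [0.5307, -0.0154, 0.1194]
tcp_rot: [1.897, 2.502, 0.001]
wrist_force: [-0.1, -0.7, 6.8]
opening: 0.44
gripper_force: 60.2
```

Emit:
send_rows --targets '[[[-0.001,0,0],0],[[0,0,0],0],[[0,0,0],0],[[0,0,0],0],[[0,0,0],0]]'

```text
time: 13.6
position: [0.5308, -0.0158, 0.1194]
tcp_rot: [1.897, 2.503, 0.001]
wrist_force: [-0.7, 0.1, 6.6]
opening: 0.442
gripper_force: 60.1
```

Emit:
send_rows --targets '[[[0,0,0],0],[[0,0,0],0],[[0,0,0],0],[[0,0,0],0],[[0,0,0],0],[[0,0,0],0]]' --hand 1

```text
time: 14.2
position: [0.5302, -0.0158, 0.1182]
tcp_rot: [-1.897, -2.504, 0.0]
wrist_force: [-0.3, -0.1, 0.1]
opening: 1.0
gripper_force: 0.0
```

Emit:
send_rows --targets '[[[0,0,-0.02],0],[[0,0,-0.02],0],[[0,0,-0.025],0],[[0,0,-0.025],0],[[0,0,-0.025],0],[[-0.03,0,0],0],[[-0.03,0,0],0],[[-0.03,0,0],0],[[0,0,0],0],[[0,0,0],0]]'

```text
time: 15.2
position: [0.5544, -0.1028, 0.233]
tcp_rot: [-1.899, -2.502, -0.0]
wrist_force: [0.5, 0.7, 0.5]
opening: 0.997
gripper_force: 0.0
```

```bash
python3 - <<'E'
from st import *
rel([.5302,-.0168,.25])
im,d=save('wrist','w3')
im2,d2=save('scene','s3')
for n in ('wrist','scene'):
  for o in imaging.outline_of(n,'nut0')[:4]: print(n,o['conf'],o['pixel'],o['pixels'].sum())
rr,cc=np.nonzero(d>0); W=world('wrist',np.c_[cc,rr],d[d>0])
s=(W[:,2]>.15)&(W[:,2]<.162)&(np.hypot(W[:,0]-.53,W[:,1]+.017)<.04)
print(s.sum(),cv2.minAreaRect((W[s][:,:2]*1000).astype(np.float32)))
u=proj('wrist',[[.53,-.017,.12]])[0].astype(int); print(u)
a=im[max(u[1]-75,0):][:150,max(u[0]-100,0):][:,:200]
b=im2[150:270,200:360]
cv2.imwrite('pics/v3.png',np.hstack([cv2.resize(x,(400,300),interpolation=cv2.INTER_CUBIC) for x in(a,b)])[...,::-1])
E
```

```text
t 15.2 [ 0.5544 -0.1028  0.233 ] yaw_y 15.62 q [ 0.58  0.38 -0.63  1.71  0.24  1.13  0.16] F [0.5 0.7 0.5] op 0.996620207837289 0.0
shift [ 0.0894 -0.0001 -0.017 ] tilt [-0.001  0.001 -1.   ]
wrist 0.7 [246.5, 69.0] 149
wrist 0.57 [246.7, 88.2] 451
wrist 0.25 [253.8, 64.1] 2446
scene 0.52 [277.2, 226.4] 61
1629 ((530.050537109375, -14.321327209472656), (39.95394515991211, 39.558921813964844), 15.84180736541748)
[251  84]
```

View pics/v3.png

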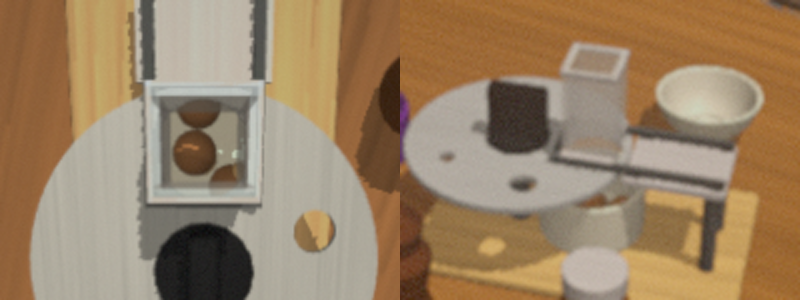

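The hopper is at the stop, its tube looks empty, and three nuts show below through the hole. I check their height by depth.

```bash
python3 - <<'E'
from h import *
im,d=imaging.snapshot('wrist')
cc,rr=np.meshgrid(np.arange(225,276),np.arange(45,110)); uv=np.c_[cc.ravel(),rr.ravel()]
W=world('wrist',uv,d[rr,cc].ravel()); c=im[rr,cc].reshape(-1,3).astype(int)
s=(c[:,0]-c[:,2]>45); n,l,st,ce=cv2.connectedComponentsWithStats(s.reshape(rr.shape).astype(np.uint8))
for i in range(1,n):
    if st[i,4]>8: print(st[i,4],ce[i]+[225,45],np.median(W[l.ravel()==i],0).round(3),W[l.ravel()==i][:,2].max().round(3))
E
```

```text
46 [248.65217391  68.95652174] [ 0.523 -0.002  0.034] 0.037
275 [246.79636364  85.86545455] [ 0.525 -0.018  0.035] 0.375
71 [263.35211268  97.32394366] [ 0.545 -0.025  0.034] 0.038
```

All three nuts lie on the ramekin floor, with surfaces at about 0.035–0.038 m.

```bash
python3 -c "
from rig import job; print(job.sign_off())"
```

```text
the job is handed in; nothing more can be done
None
```

The job is handed in: I turned the dial's largest hole to the outlet with the hopper still at its far end, then slid the hopper to its stop, and all three hazelnuts dropped into the white ramekin (the sign-off returned no verdict).

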